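# Release a gas purifier's cartridge drawer through its latch slot

## Robot

A 7-joint arm with a two-finger parallel gripper is mounted at the origin on a cart in front of the work surface, level with it; the furniture and walls round the work are solid. World frame = base frame: x ahead of the robot, y to its left, z up, the work surface at z = 0. Lengths are in m, angles in degrees, forces in N, time in s.
With the tool pointing down it reaches from about 0.425 to 0.875 m from the base axis. Payload 4.7 kg.
Tool frame: the origin (TCP) lies on the mounting face of the last link; the fingertips stand 182 mm ahead of it and the grasp point (between the pads) lies 164 mm ahead of it; z points along the fingers, x is the direction in which the jaws open and shut, and the axes are right-handed (so a half turn about z gives the same grasp; the last joint's range is limited). The gripper opens to 87 mm and grips with 3 to 60 N. Pads are 19 mm wide; open, the fingers measure 117 mm over their backs; the gripper's body (75 mm by 190 mm) begins 51 mm behind the grasp point.
Start: joints at [65.724, 18.392, -4.016, 83.108, 1.295, 78.541, -3.26], TCP at [0.276, -0.589, 0.405] pointing down, gripper open.
Joint ranges: [-163.93, 163.93], [-17.29, 119.83], [-79.2, 71.16], [3.27, 140.29], [-89.18, 269.18], [5.43, 117.66], [-154.24, 154.24]. Speed limits (degrees/s): [147.25, 147.25, 180, 180, 180, 180, 180].

## Interface

Orientations are given as [roll, pitch, yaw] about the fixed x, y, z axes, in that order (R = Rz(yaw) Ry(pitch) Rx(roll)).
In Python, from cell import status, cams, env, outline_of, landmark_of gives the robot as it stands. The module is installed in compiled form; this text tells all that it offers.
- The arm moves only by the tool jog_arm, never from a script. Its argument "rows" is a list of rows, each a list of 7 numbers: the closure, from 0 (fully open) to 1 (shut), then the shift along the tool's x, y, z in m, then the turn, a rotation vector about the tool's x, y, z in degrees. A call has 1 to 12 rows; each row shifts and turns the commanded pose from where the row before left it, along the tool's axes as they then stand; what a row does not reach is not made up. A row lasts 1/12 s, in which the tool goes at most 41.7 mm and 7.16 degrees, less where a joint would pass 70% of its speed; a pose out of reach is approached as far as the arm can. A call with a gripper value outside its range is refused whole. The fingers move at their own pace and stop on an object; "grip_force" is the grip in N (left out, the last holds). Time passes only in rows, so rows that do not move let the fingers close. It gives the time, the measured TCP pose, the force and the opening at its end, in the units of the state.
- status.get_obs(): the state, without advancing time (a new reading comes with each control period).
- cams.read_camera(name): name is "scene" or "top" or "wrist"; returns (picture, depth): 480x640x3 uint8, red, green, blue; 480x640 float32, m along the optical axis (not along the pixel's ray), 0 where there is no reading.
- cams.camera_params(name): a dict with "vfov" (degrees; the focal length in pixels is half the picture's height over the tangent of half this angle, whatever the lens; pixels are square), "cx", "cy" (the principal point, pixels), "eye" and "attitude" of the camera in the world. Camera axes: x right, y up, looking along -z (the intrinsics and any distortion apply to the point x, -y, -z); pixel columns grow to the right and rows downward; lengths in m; the calibration is good to about 2 mm. A picture is of the moment at which its call begins: read the wrist's pose just before it. camera_params takes no time and is no camera call; for the wrist camera it gives the pose at the moment of the call.
- env.sign_off(): hands the job in, once; it reports no verdict.
Trained networks look in the newest picture that a camera, given by its name, has taken for a name from the list of things; names that differ only in an ending like _2 or _b are one class to them, and where a whole thing is asked for, a point or a joint stands for the part that bears it (a point fixed in the world has none). Each returns a list of dicts, best first, with "conf" (0 to 1); they miss things now and then, are a little off and sometimes report something else, mostly with a low value. They report only what shows in the picture. A call takes as long as a camera call. They do not tell look-alikes from the thing itself.
- outline_of(camera, name): "pixels" (480x640 bool, what is visible of it) and "box" ([left, top, right, bottom] in pixels, round what is visible of it).
- landmark_of(camera, name): "position" ([row, column] in pixels: a listed point, or the origin of a listed thing).
The state is a dict: "time_s": time; "qpos": joint angles; "joint_velocities": joint speeds; "effort": joint torques, N m; "tool_pos": TCP position; "tool_rot": TCP orientation; "force": force on the tool from outside, world axes, zero at the start; "wrist_torque": the same for the moment, N m; "grip_width": finger opening in m.
Only numpy, scipy, OpenCV 4.12 (cv2) and the standard library are available. Lean on these libraries where they do the work, as an engineer would, in place of code of your own. Each camera call takes 0.05 s, during which the arm holds its last target. There are 200 camera calls.

## Task

Take the screwdriver from its stand and push its blade down through the narrow slot in the cover of the small gas purifier to press the hidden latch tab, so that the sprung cartridge drawer pops open; then put the screwdriver back upright in the stand, blade fully down its hole. Feel your way gently: a guard plate under the slot lets the blade through only at one window, and neither the plate nor the latch may be pressed harder than about 15 N. Touch the purifier with nothing but the screwdriver, and leave the other things where they are.

Things in the scene. Friction and masses are not known exactly. Their poses are not given: they have to be found in the camera images.
- unit: gas purifier: grey sheet-metal box 120 (x) x 90 (y) x 62 mm high, fixed to the worktop. Origin at the centre of its underside, z up; its white drawer front faces its own -x, two brass ports stand out 16 mm at +x. A push of the screwdriver above 20 N on any part of it, inside or out, counts as damage.
- guard_level (a point): point straight under the slot's centre at the height of the upper face of the hidden guard plate, 17 mm below the cover's face. The plate is rigid, level steel, 3 mm thick, with one window 12 mm long in the unit's x and 16 mm wide in y. The window's centre lies under the slot's middle line, anywhere from 11 mm before to 11 mm behind this point along x; that is not measured.
- tab_level (a point): point straight under the slot's centre at the middle height of the hidden latch tab, 32 mm below the cover's face; the tab's upper face truly rests up to 4 mm above or below this (not measured). The tab spans the whole slot. It yields at about 3 N, frees the drawer when pressed down 3 to 5 mm (some 4 to 6 N) and meets a hard stop at about 9 mm.
- slot (a point): centre of the slot's mouth, level with the cover's upper face, 62 mm above the unit's underside; axes as the unit's. The slot is 34 mm long in x and 8 mm wide in y, through a 5 mm cover, its mouth bevelled 2.5 mm all round (39 x 13 mm at the top).
- drawer (a joint): how far the drawer has come out toward the unit's -x, m: 0 shut and latched, 0.022 open. A spring pushes it out in a fraction of a second once the latch lets go, and keeps it out.
- stand: tool stand, fixed: square aluminium block 46 x 46 mm, 90 mm high, on a foot 70 x 70 x 5 mm. Origin at the centre of its underside, z up.
- stand_hole (a point): centre of the mouth of the stand's one upright hole, in the block's top face 90 mm up: 8.5 mm square, open right down to the worktop, mouth bevelled 2 mm.
- screwdriver: screwdriver: round yellow handle 26 mm thick, 86 mm long, straight steel blade 5.2 mm thick, 85 mm long; about 60 g. It starts upright in the stand, blade down, leaning at most 3 degrees, handle 90 to 176 mm above the worktop. Its y axis runs along the tool from blade to handle end. Origin at the handle's lower end, on the surface; the tool's axis passes 13 mm from it, along its own z.
- blade_tip (a point): the end of the blade, on the tool's axis, 85 mm below the handle's lower end; axes as the screwdriver's.
- vial_3: small capped glass vial, 12 mm thick, 33 mm high, standing loose; a bystander. Origin at the underside.
- septa_carton: small carton 42 x 74 x 48 mm, loose; a bystander. Origin at the underside.
- steel_tee: small steel tube tee 29 x 36 x 14 mm, loose; a bystander. Origin at the underside.
- brass_union: brass tube union 22 x 39 x 19 mm, loose; a bystander. Origin at the underside.
Things that resemble listed ones, but are neither listed nor needed, are in the scene too. What is meant by the stand is not yellow, and is the smaller of those in its own colour.

How it is judged:
By the outcome, as a careful person would: the job done as asked, in the order asked, and still so for the second after the job is handed in, with the robot touching nothing.
It also fails if it takes over 64 s, if anything falls off the work surface, if the arm or the gripper's body presses on something with over 40 N, if the wrist force passes 120 N, or if a joint passes its speed limit or range.

## Working session

There is one attempt and no reset: what is moved stays moved. The work goes in short steps, Python scripts to look and compute and a tool call to move; the robot and the scene stay as the last step left them, time stands still between calls to the robot, and variables do not carry over. Pictures are saved under pics/ and viewed, about 8 in all and at most 12, crops included, and the job is handed in when it is done.

Besides the shell and the picture viewer there is one more tool, called after ">>>" by a JSON object that holds its "api" and its "payload". jog_arm: Moves the arm, as the interface text tells. Its arguments: {"type":"object","properties":{"rows":{"type":"array"},"grip_force":{"type":"number"}},"required":["rows"]}

```bash
ls; mkdir -p pics
cat > h.py <<'E'
import numpy as np, cv2
from scipy.spatial.transform import Rotation as R
from cell import status, cams, env, outline_of, landmark_of
def K(p):
    f=240/np.tan(np.radians(p['vfov'])/2); return f,p['cx'],p['cy']
def rot(a):
    a=np.array(a,float)
    if a.shape==(3,3): return a
    if a.size==4: raise ValueError('quat')
    return R.from_euler('xyz',a,degrees=True).as_matrix()
def world(p,r,c,d):
    f,cx,cy=K(p)
    v=np.stack([(np.asarray(c)-cx)/f*d,-(np.asarray(r)-cy)/f*d,-np.asarray(d)*np.ones_like(np.asarray(r,float))],-1)
    return v@rot(p['attitude']).T+np.array(p['eye'])
def pix(p,X):
    f,cx,cy=K(p); v=(np.asarray(X)-p['eye'])@rot(p['attitude'])
    return np.stack([cy-v[...,1]/-v[...,2]*f, cx+v[...,0]/-v[...,2]*f],-1)
def ray(p,r,c,z):
    o=np.array(p['eye']); w=world(p,r,c,1.0)-o
    return o+w*(z-o[2])/w[2]
def save(n,im): cv2.imwrite('pics/'+n+'.png',im[...,::-1])
E
python3 - <<'E'
from h import *
o=status.get_obs(); print({k:np.round(v,3) for k,v in o.items()})
for n in ['scene','top','wrist']:
    p=cams.camera_params(n); print(n,p)
    im,d=cams.read_camera(n); save(n+'0',im); np.save(n+'0.npy',d)
    print((d>0).mean())
    for t in ['stand','stand_hole','screwdriver','unit','slot','blade_tip','vial_3','septa_carton']:
        a=outline_of(n,t) if t in('stand','screwdriver','unit','vial_3','septa_carton') else []
        b=landmark_of(n,t)
        print(t,[(round(x['conf'],2),list(np.round(x['box']))) for x in a],[(round(x['conf'],2),list(np.round(x['position'],1))) for x in b])
E
```

```text
pics
{'time_s': np.float64(0.0), 'qpos': array([65.722, 18.438, -4.014, 83.176,  1.297, 78.543, -3.262]), 'joint_velocities': array([-0.04 , -0.03 ,  0.067, -0.07 ,  0.059, -0.087, -0.165]), 'effort': array([ 0.0000e+00, -4.9128e+01, -4.0400e-01, -3.1253e+01, -6.4000e-02,
        4.4000e-02,  0.0000e+00]), 'tool_pos': array([ 0.275, -0.589,  0.404]), 'tool_rot': array([ 1.79992e+02,  1.12000e-01, -6.49160e+01]), 'force': array([ 0.081, -0.085,  0.416]), 'wrist_torque': array([0.019, 0.05 , 0.011]), 'grip_width': np.float64(0.087)}
scene {'vfov': 48.056484819280136, 'cx': 320.37408534229286, 'cy': 240.67868142598505, 'eye': array([-0.10335156, -0.74606848,  0.54994693]), 'attitude': array([ 56.0492589 ,   0.65901295, -55.43504886])}
0.9959309895833334
stand [(0.95, [np.float64(179.0), np.float64(245.0), np.float64(239.0), np.float64(323.0)]), (0.69, [np.float64(297.0), np.float64(253.0), np.float64(391.0), np.float64(376.0)]), (0.66, [np.float64(336.0), np.float64(223.0), np.float64(387.0), np.float64(277.0)])] [(0.83, [np.float64(340.6), np.float64(344.6)]), (0.81, [np.float64(303.4)
[... 2071 characters left out ...]
36.0)])] [(0.81, [np.float64(221.3), np.float64(406.4)])]
wrist {'vfov': 68.35262072369389, 'cx': 316.624450426479, 'cy': 239.58274241763473, 'eye': array([ 0.33498876, -0.56040638,  0.38566498]), 'attitude': array([-1.43702448e+01,  1.92389687e-02, -6.48647548e+01])}
0.9721549479166667
stand [(0.77, [np.float64(119.0), np.float64(1.0), np.float64(301.0), np.float64(132.0)]), (0.59, [np.float64(0.0), np.float64(0.0), np.float64(42.0), np.float64(62.0)])] [(0.91, [np.float64(63.1), np.float64(231.0)]), (0.67, [np.float64(7.2), np.float64(3.7)])]
stand_hole [] [(0.85, [np.float64(15.4), np.float64(182.8)])]
screwdriver [] []
unit [] []
slot [] []
blade_tip [] []
vial_3 [] []
septa_carton [] []
```

View pics/scene0.png

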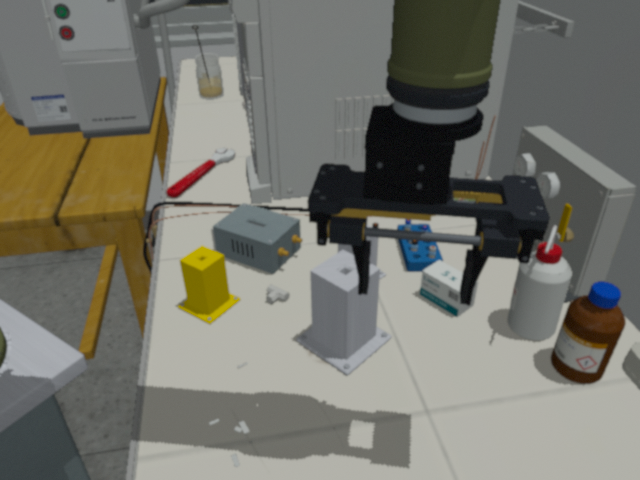

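View pics/top0.png

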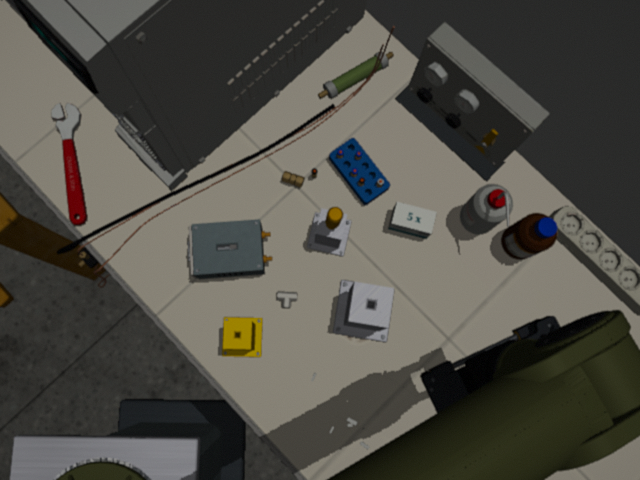

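The top view shows three stand-like things: a small aluminium stand with the yellow-handled screwdriver at about (332,230), a larger aluminium block at (365,308) and a yellow block at (240,337). By the description I choose the small grey one. The purifier is at (228,248), with its ports pointing right. Next I'll measure these and crop the chosen stand.

Run:
```python
from h import *
p=cams.camera_params('top'); d=np.load('top0.npy'); im=cv2.imread('pics/top0.png')
rr,cc=np.mgrid[:480,:640]; W=world(p,rr,cc,d)
def rep(n,box,z0,z1):
    l,t,r,b=box; m=np.zeros((480,640),bool); m[t:b,l:r]=1
    m&=(W[...,2]>z0)&(W[...,2]<z1)&(d>0); P=W[m]
    (c,s,a)=cv2.minAreaRect((P[:,:2]*1000).astype(np.float32)); print(n,m.sum(),np.round(P.mean(0),4),'med z',np.round(np.median(P[:,2]),4),'rect',np.round(c,1),np.round(s,1),round(a,1)); return P
rep('unit top',(175,205,285,290),.055,.070)
rep('ports',(258,225,280,275),.01,.05)
rep('stand top',(300,195,360,260),.084,.096)
P=rep('handle',(300,190,360,260),.10,.2)
print('handle top',P[P[:,2]>P[:,2].max()-.006].mean(0),P[:,2].max())
rep('bigstand',(325,270,400,350),.08,.2)
rep('yellow',(215,310,270,360),.05,.1)
rep('carton',(385,195,440,240),.04,.06)
rep('table',(280,340,320,380),-.02,.02)
# big gripper clearance: tall things near stand
m=(W[...,2]>.15)&(d>0)&(cc<420)&(rr>120);print('tall near', [ (np.round(W[y,x],2)) for y,x in zip(*np.where(m))][::400])
print('slot lm',ray(p,247,228.,.062))
cv2.imwrite('pics/crop1.png',np.hstack([cv2.resize(im[190:270,290:370],(400,400),interpolation=2),cv2.resize(im[210:290,180:280],(400,400),interpolation=2)[:, :400]]))
```

```text
unit top 3583 [ 0.4789 -0.2036  0.0632] med z 0.0634 rect [ 479.8 -202.3] [ 91.2 126.7] 5.6
ports 159 [ 0.4789 -0.2693  0.0366] med z 0.0398 rect [ 483.2 -271.9] [25.1 87.3] 87.5
stand top 459 [ 0.513  -0.3836  0.0914] med z 0.0915 rect [ 518.2 -385.6] [45.9 46.8] 77.8
handle 293 [ 0.5122 -0.3863  0.1641] med z 0.173 rect [ 515.6 -386.8] [25.4 24.7] 2.2
handle top [ 0.51545115 -0.38760665  0.17527581] 0.17902961261231076
bigstand 1750 [ 0.3769 -0.448   0.1258] med z 0.1281 rect [ 378.2 -449.5] [65.3 65.3] 81.5
yellow 846 [ 0.3272 -0.2335  0.0895] med z 0.0911 rect [ 327.4 -232.4] [46.5 46.2] 89.8
carton 1006 [ 0.5409 -0.5345  0.0498] med z 0.05 rect [ 541.9 -535.3] [74.8 44.1] 76.4
table 1592 [ 0.2895 -0.3358  0.0014] med z 0.0014 rect [ 289.7 -335.8] [68.5 70.1] 1.0
tall near [array([ 0.67, -0.03,  0.16]), array([ 0.65, -0.15,  0.2 ]), array([ 0.62, -0.11,  0.26]), array([ 0.61, -0.09,  0.23]), array([ 0.62, -0.08,  0.17]), array([ 0.24, -0.43,  0.62]), array([ 0.22, -0.4 ,  0.64]), array([ 0.22, -0.39,  0.64]), array([ 0.21, -0.39,  0.65]), array([ 0.21, -0.42,  0.66]), array([ 0.21, -0.37,  0.65]), array([ 0.21, -0.41,  0.67])]
slot lm [ 0.47976069 -0.20738659  0.062     ]
```

View pics/crop1.png

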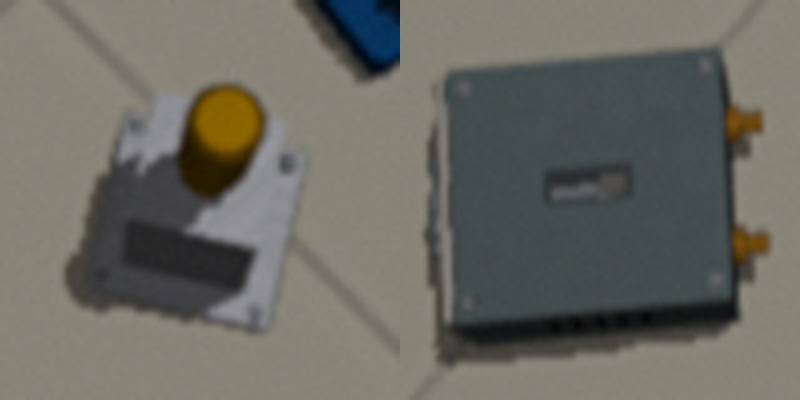

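The crop confirms it: the small aluminium stand holds the yellow-handled screwdriver. The slot at about (227,247) shows something darker inside, towards the ports. I'll move above the stand.

>>> {"api": "jog_arm", "payload": {"rows": [[0, -0.01, -0.038, 0, 0, 0, 0], [0, -0.01, -0.038, 0, 0, 0, 0], [0, -0.01, -0.038, 0, 0, 0, 0], [0, -0.01, -0.038, 0, 0, 0, 0], [0, -0.01, -0.038, 0, 0, 0, 0], [0, -0.01, -0.038, 0, 0, 0, 0], [0, -0.01, -0.038, 0, 0, 0, 0], [0, -0.01, -0.038, 0, 0, 0, 0], [0, 0, 0, 0, 0, 0, -7], [0, 0, 0, 0, 0, 0, -7], [0, 0, 0, 0, 0, 0, -7], [0, 0, 0, 0, 0, 0, -7]]}}

```text
time_s: 3.1
tool_pos: [0.5173, -0.3871, 0.4047]
tool_rot: [180.0, 0.0, -36.5]
force: [-0.4, 0.2, 1.1]
grip_width: 0.0869
```

>>> {"api": "jog_arm", "payload": {"rows": [[0, 0, 0, 0, 0, 0, -7], [0, 0, 0, 0, 0, 0, -7], [0, 0, 0, 0, 0, 0, -7], [0, 0, 0, 0, 0, 0, -7], [0, 0, 0, 0, 0, 0, -7], [0, 0, 0, 0, 0, 0, -7], [0, 0, 0, 0, 0, 0, 0]]}}

```text
time_s: 3.68
tool_pos: [0.5169, -0.3875, 0.4047]
tool_rot: [-180.0, 0.0, 5.3]
force: [-0.6, -0.5, -0.3]
grip_width: 0.0869
```

Run:
```python
from h import *
o=status.get_obs(); print(o['time_s'],o['tool_pos'],o['tool_rot'],o['qpos'].round(1),o['force'])
n='wrist'
p=cams.camera_params(n); im,d=cams.read_camera(n); save('wrist1',im); np.save('wrist1.npy',d)
np.save('w1p.npy',p,allow_pickle=True)
for t in ['stand_hole','slot','unit','screwdriver']:
    for x in landmark_of(n,t): print(t,round(x['conf'],2),np.round(x['position'],1),ray(p,*x['position'],{'slot':.062,'stand_hole':.09,'unit':0,'screwdriver':.09}[t]).round(4))
```

```text
3.6833 [ 0.5168724  -0.38746059  0.40473754] [-1.79997198e+02  1.49384871e-03  5.25312592e+00] [ 52.2  19.4 -22.6  83.1   7.5  79.   34.5] [-0.57175346 -0.48936413 -0.28194669]
stand_hole 0.84 [299.1 135.3] [ 0.3582 -0.4661  0.09  ]
slot 0.6 [153.3 419. ] [ 0.6    -0.3157  0.062 ]
unit 0.67 [ 25.7 295.7] [ 0.478  -0.2064  0.    ]
screwdriver 0.69 [211. 323.] [ 0.519  -0.3705  0.09  ]
```

View pics/wrist1.png

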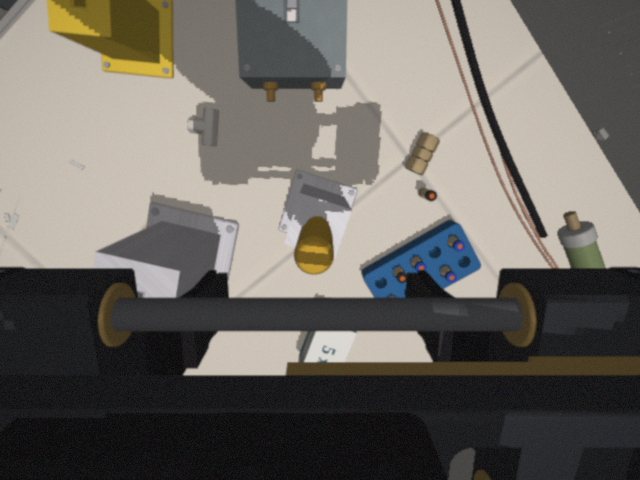

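The wrist view shows the handle at about (314,245) in the small stand, and the unit above it with its slot at about (292,8). I'll fit the handle axis and unit pose from depth.

Run:
```python
from h import *
p=np.load('w1p.npy',allow_pickle=True).item(); d=np.load('wrist1.npy'); rr,cc=np.mgrid[:480,:640]; W=world(p,rr,cc,d)
b=(slice(190,290),slice(280,345)); P=W[b].reshape(-1,3); 
T=P[P[:,2]>.172]; print('top',len(T),T.mean(0).round(4),(T.min(0)+T.max(0))[:2]/2, T[:,2].max())
P=P[(P[:,2]>.10)]
from scipy.optimize import least_squares
S=P[(P[:,2]<.168)&(P[:,2]>.1)]
f=lambda v:np.hypot(S[:,0]-v[0]-v[2]*(S[:,2]-.135),S[:,1]-v[1]-v[3]*(S[:,2]-.135))-.013
r=least_squares(f,[.517,-.387,0,0],loss='soft_l1',f_scale=.001); print('axis at .135',r.x.round(4),np.abs(r.fun).mean(),len(S))
for z in (.1,.135,.17): print(z,r.x[:2]+r.x[2:]*(z-.135))
P=W[160:270,270:370].reshape(-1,3);Q=P[(P[:,2]>.086)&(P[:,2]<.096)];print('stand top',Q.mean(0),cv2.minAreaRect((Q[:,:2]*1000).astype(np.float32)))
P=W[0:90,225:350].reshape(-1,3);Q=P[(P[:,2]>.058)&(P[:,2]<.068)];print('unit',Q.mean(0),cv2.minAreaRect((Q[:,:2]*1000).astype(np.float32)))
```

```text
top 1016 [ 0.5127 -0.3836  0.1801] [ 0.51276831 -0.35886578] 0.3856180150578508
axis at .135 [ 0.5138 -0.3859 -0.026  -0.0103] 0.0001940538988584523 556
0.1 [ 0.51467356 -0.3855746 ]
0.135 [ 0.51376364 -0.38593396]
0.17 [ 0.51285373 -0.38629332]
stand top [ 0.51513868 -0.37682678  0.09083255] ((515.2674560546875, -383.92889404296875), (46.026493072509766, 46.009429931640625), 77.94761657714844)
unit [ 0.47984772 -0.23531929  0.0629136 ] ((479.79638671875, -235.20481872558594), (90.21610260009766, 57.9346809387207), 5.418521881103516)
```

>>> {"api": "jog_arm", "payload": {"rows": [[0, -0.003, -0.0017, 0, 0, 0, 0.2], [0, 0, 0, 0.02, 0, 0, 0], [0, 0, 0, 0.02, 0, 0, 0], [0, 0, 0, 0.02, 0, 0, 0], [0, 0, 0, 0.02, 0, 0, 0], [0, 0, 0, 0.02, 0, 0, 0], [0, 0, 0, 0.003, 0, 0, 0], [0, 0, 0, 0, 0, 0, 0]]}}

```text
time_s: 4.6
tool_pos: [0.5132, -0.3856, 0.3004]
tool_rot: [-179.9, 0.1, 4.9]
force: [-0.6, -1.0, 0.8]
grip_width: 0.0873
```

>>> {"api": "jog_arm", "payload": {"rows": [[1, 0, 0, 0, 0, 0, 0], [1, 0, 0, 0, 0, 0, 0], [1, 0, 0, 0, 0, 0, 0], [1, 0, 0, 0, 0, 0, 0], [1, 0, 0, 0, 0, 0, 0], [1, 0, 0, 0, 0, 0, 0], [1, 0, 0, 0, 0, 0, 0], [1, 0, 0, 0, 0, 0, 0], [1, 0, 0, 0, 0, 0, 0], [1, 0, 0, 0, 0, 0, 0]], "grip_force": 30}}

```text
time_s: 5.43
tool_pos: [0.5138, -0.386, 0.3017]
tool_rot: [180.0, 0.0, 4.9]
force: [0.6, -0.3, 0.8]
grip_width: 0.0282
```

>>> {"api": "jog_arm", "payload": {"rows": [[1, 0, 0, 0, 0, 0, 0], [1, 0, 0, 0, 0, 0, 0], [1, 0, 0, -0.01, 0, 0, 0], [1, 0, 0, -0.015, 0, 0, 0], [1, 0, 0, -0.015, 0, 0, 0], [1, 0, 0, -0.015, 0, 0, 0], [1, 0, 0, -0.015, 0, 0, 0], [1, 0, 0, -0.015, 0, 0, 0], [1, 0, 0, -0.015, 0, 0, 0], [1, 0, 0, -0.015, 0, 0, -0.6], [1, 0, 0, -0.005, 0, 0, 0], [1, 0, 0, 0, 0, 0, 0]]}}

```text
time_s: 6.43
tool_pos: [0.5139, -0.386, 0.4235]
tool_rot: [179.9, -0.1, 5.5]
force: [0.9, 0.7, 0.4]
grip_width: 0.0248
```

Run:
```python
from h import *
o=status.get_obs(); print(o['time_s'],o['tool_pos'],o['tool_rot'],o['grip_width'],o['force'])
ims=[]
for n in ['scene','top','wrist']:
    p=cams.camera_params(n); im,d=cams.read_camera(n); save(n+'2',im); np.save(n+'2.npy',d); ims.append(im)
    np.save(n+'2p.npy',p,allow_pickle=True)
    tip=o['tool_pos']-[0,0,.297]; print(n,'pred tip px',pix(p,tip),'handle base',pix(p,tip+[0,0,.085]))
    for t in ['blade_tip','screwdriver']:
        for x in landmark_of(n,t): print(t,round(x['conf'],2),np.round(x['position'],1))
cv2.imwrite('pics/m2.png',np.hstack([cv2.resize(ims[0][120:360,230:430],(400,480))[...,::-1],cv2.resize(ims[2][0:300,200:450],(400,480))[...,::-1]]))
```

```text
6.4333 [ 0.5139237  -0.38602933  0.4235228 ] [ 1.79887352e+02 -8.89072868e-02  5.46399950e+00] 0.02478018136023966 [0.90345564 0.65323882 0.41251774]
scene pred tip px [209.92283047 358.500296  ] handle base [159.37439298 360.14630075]
screwdriver 0.71 [161.  354.1]
screwdriver 0.67 [222.8 253.5]
top pred tip px [221.78245528 332.49456232] handle base [209.43816833 335.3397363 ]
wrist pred tip px [236.66949206 319.71924556] handle base [272.44162025 320.85983927]
blade_tip 0.59 [230.5 318.4]
blade_tip 0.2 [188.7 420. ]
screwdriver 0.9 [243.2 328. ]
screwdriver 0.72 [  9.2 300.9]
```

View pics/m2.png

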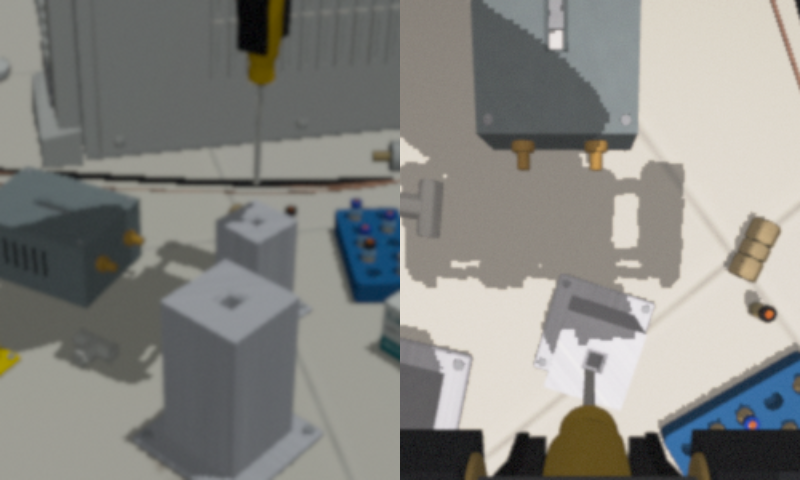

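The screwdriver is held. The blade tip shows at scene (211,358) and wrist (230,319). I'll triangulate it and measure the hole.

Run:
```python
from h import *
from scipy.optimize import least_squares
ps=np.load('scene2p.npy',allow_pickle=True).item(); pw=np.load('wrist2p.npy',allow_pickle=True).item()
f=lambda X:np.r_[pix(ps,X)-[211.5,358.5],pix(pw,X)-[230.,318.6]]
r=least_squares(f,[.514,-.386,.127]);print('tip',r.x,r.fun)
print('hole wrist',ray(pw,225,321.9,.09))
d=np.load('wrist2.npy'); rr,cc=np.mgrid[:480,:640]; W=world(pw,rr,cc,d)
P=W[160:270,270:370].reshape(-1,3);Q=P[(P[:,2]>.086)&(P[:,2]<.096)];print('stand top',cv2.minAreaRect((Q[:,:2]*1000).astype(np.float32)))
b=W[240:300,290:350].reshape(-1,3)
S=b[(b[:,2]>.22)&(b[:,2]<.285)&(np.hypot(b[:,0]-.514,b[:,1]+.386)<.03)]
g=lambda v:np.hypot(S[:,0]-v[0]-v[2]*(S[:,2]-.25),S[:,1]-v[1]-v[3]*(S[:,2]-.25))-.013
q=least_squares(g,[.514,-.386,0,0],loss='soft_l1',f_scale=.001);print('axis@.25',q.x,len(S)); print('ext to .127',q.x[:2]-q.x[2:]*.123)
i1=cv2.imread('pics/scene2.png')[185:235,340:380];i2=cv2.imread('pics/wrist2.png')[205:255,300:340]
cv2.imwrite('pics/tips.png',np.hstack([cv2.resize(x,(400,500),interpolation=0) for x in (i1,i2)]))
```

```text
tip [ 0.51321282 -0.38248847  0.1220629 ] [ 0.46172952 -2.2862072   1.05174346  0.63514694]
hole wrist [ 0.51597468 -0.38399888  0.09      ]
stand top ((515.3692626953125, -384.0868225097656), (46.30030822753906, 46.27742385864258), 77.80472564697266)
axis@.25 [ 0.51192973 -0.38593608 -0.00501567  0.00321817] 1804
ext to .127 [ 0.51254666 -0.38633192]
```

View pics/tips.png

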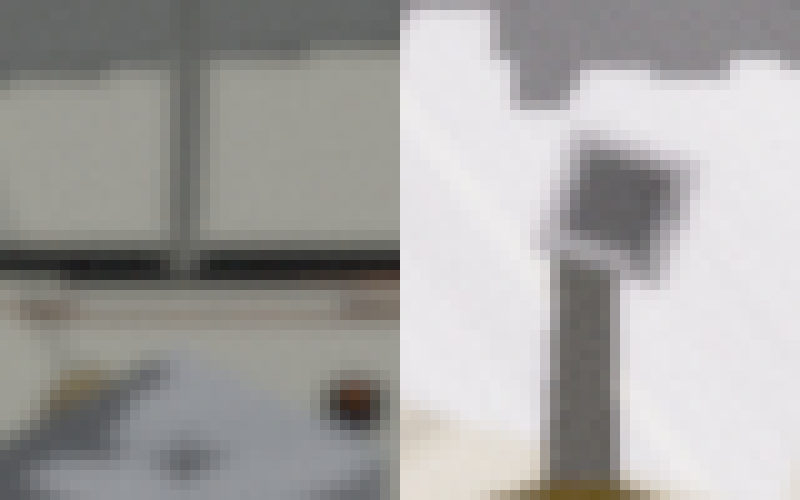

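Run:
```python
from h import *
pw=np.load('wrist2p.npy',allow_pickle=True).item();d=np.load('wrist2.npy'); rr,cc=np.mgrid[:480,:640]; W=world(pw,rr,cc,d)
for r in range(226,262,3): print(r,[tuple(W[r,c].round(4)) for c in (317,318,319)])
for z in (.122,.127,.132): print(z,ray(pw,230.3,318.3,z))
ps=np.load('scene2p.npy',allow_pickle=True).item();d=np.load('scene2.npy');W=world(ps,rr,cc,d)
for r in range(165,213,8): print(r,W[r,358].round(4), W[r,359].round(4))
```

```text
226 [(np.float64(0.5119), np.float64(-0.3874), np.float64(0.0805)), (np.float64(0.5128), np.float64(-0.3876), np.float64(0.0788)), (np.float64(0.5138), np.float64(-0.388), np.float64(0.0766))]
229 [(np.float64(0.512), np.float64(-0.3883), np.float64(0.0891)), (np.float64(0.5129), np.float64(-0.3883), np.float64(0.0887)), (np.float64(0.5137), np.float64(-0.3878), np.float64(0.0903))]
232 [(np.float64(0.5112), np.float64(-0.3804), np.float64(0.1353)), (np.float64(0.5119), np.float64(-0.3801), np.float64(0.136)), (np.float64(0.5128), np.float64(-0.3805), np.float64(0.134))]
235 [(np.float64(0.5112), np.float64(-0.3803), np.float64(0.1457)), (np.float64(0.5119), np.float64(-0.3804), np.float64(0.1449)), (np.float64(0.5127), np.float64(-0.3806), np.float64(0.1435))]
238 [(np.float64(0.5112), np.float64(-0.3806), np.float64(0.1535)), (np.float64(0.5119), np.float64(-0.3807), np.float64(0.1528)), (np.float64(0.5127), np.float64(-0.3809), np.float64(0.1519))]
241 [(np.float64(0.5112), np.float64(-0.3811), np.float64(0.1604)), (np.float64(0.5119), np.float64(-0.3808), np.float64(0.1613)), (np
[... 983 characters left out ...]
p.float64(-0.3746), np.float64(0.2177))]
259 [(np.float64(0.5107), np.float64(-0.3752), np.float64(0.2215)), (np.float64(0.5112), np.float64(-0.375), np.float64(0.222)), (np.float64(0.5118), np.float64(-0.3753), np.float64(0.2207))]
0.122 [ 0.51239876 -0.381954    0.122     ]
0.127 [ 0.51226938 -0.38082521  0.127     ]
0.132 [ 0.51213999 -0.37969642  0.132     ]
165 [ 0.7478 -0.245   0.0697] [ 0.5108 -0.3862  0.2039]
173 [ 0.5121 -0.3842  0.1898] [ 0.5118 -0.3861  0.1905]
181 [ 0.5111 -0.3852  0.1774] [ 0.5124 -0.3861  0.1771]
189 [ 0.5112 -0.3856  0.1641] [ 0.512  -0.3868  0.164 ]
197 [ 0.5133 -0.3848  0.1491] [ 0.5138 -0.3863  0.1494]
205 [ 0.5131 -0.3854  0.1355] [ 0.5137 -0.3868  0.1356]
```

>>> {"api": "jog_arm", "payload": {"rows": [[1, -0.004, -0.022, 0, 0, 0, 0], [1, -0.004, -0.023, 0, 0, 0, 0], [1, -0.004, -0.023, 0, 0, 0, 0], [1, -0.005, -0.023, 0, 0, 0, 0], [1, -0.004, -0.022, 0, 0, 0, 0], [1, 0, 0, 0, 0, 0, 0], [1, 0, 0, 0, 0, 0, 0]]}}

```text
time_s: 7.47
tool_pos: [0.4822, -0.2742, 0.4222]
tool_rot: [179.9, -0.0, 5.6]
force: [-0.1, -0.5, -0.9]
grip_width: 0.0248
```

Run:
```python
from h import *
o=status.get_obs(); print(o['time_s'],o['tool_pos'],o['tool_rot'],o['force'])
n='wrist';p=cams.camera_params(n); im,d=cams.read_camera(n); save('wrist3',im); np.save('wrist3.npy',d);np.save('wrist3p.npy',p,allow_pickle=True)
for t in ['slot','unit','blade_tip']:
    for x in landmark_of(n,t): print(t,round(x['conf'],2),np.round(x['position'],1),ray(p,*x['position'],{'slot':.062,'unit':0,'blade_tip':o['tool_pos'][2]-.297}[t]).round(4))
rr,cc=np.mgrid[:480,:640]; W=world(p,rr,cc,d)
m=(W[...,2]>.058)&(W[...,2]<.068)&(np.abs(W[...,0]-.48)<.07)&(np.abs(W[...,1]+.2)<.08)
c,s,a=cv2.minAreaRect((W[m][:,:2]*1000).astype(np.float32)); print(c,s,a,W[m][:,2].mean())
r0,c0=pix(p,[.48,-.205,.062]).round().astype(int);print(r0,c0)
r0=max(r0,40)
cv2.imwrite('pics/s3.png',np.hstack([cv2.resize(im[r0-40:r0+40,c0-27:c0+27][...,::-1],(405,600),interpolation=0),cv2.resize(im[0:300,220:420][...,::-1],(395,600))]))
print('crop origin',r0-40,c0-27)
```

```text
7.4667 [ 0.48222365 -0.27419642  0.42220938] [ 1.79931966e+02 -1.84792931e-02  5.61320032e+00] [-0.13412266 -0.51740789 -0.89001375]
slot 0.63 [143.6 321.4] [ 0.478  -0.2023  0.062 ]
unit 0.65 [149.1 320.6] [ 0.4785 -0.2074  0.    ]
blade_tip 0.87 [234.3 317.1] [ 0.481  -0.274   0.1252]
blade_tip 0.6 [247.9 328.7] [ 0.4915 -0.2844  0.1252]
(476.8718566894531, -202.21221923828125) (90.29527282714844, 123.66678619384766) 5.532336711883545 0.06289611154656018
147 323
crop origin 107 296
```

View pics/s3.png

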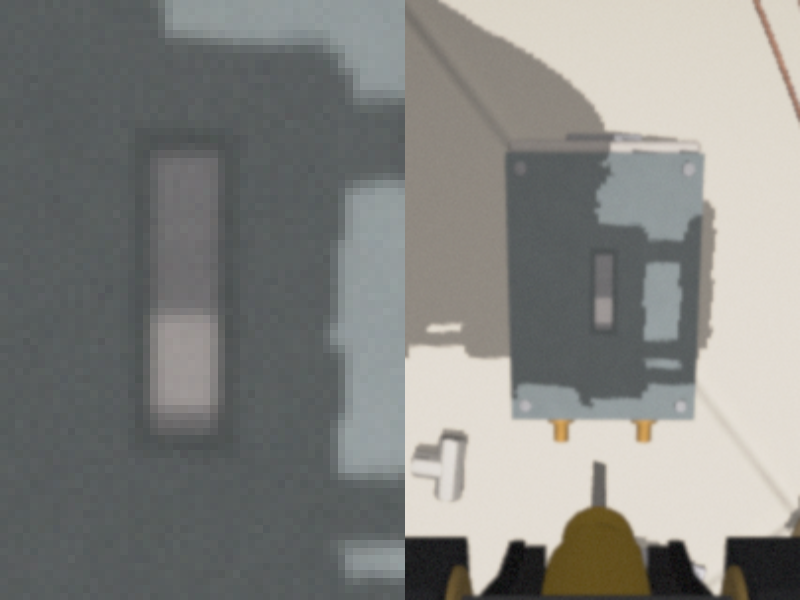

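The crop shows the slot at image rows 127–165, col about 320. It has a lighter patch in the port half (rows about 148–162). I'll check the depth inside the slot.

Run:
```python
from h import *
p=np.load('wrist3p.npy',allow_pickle=True).item();d=np.load('wrist3.npy'); rr,cc=np.mgrid[:480,:640]; W=world(p,rr,cc,d)
im=cv2.imread('pics/wrist3.png')
for r in range(122,170,1):
    print(r,W[r,318:323,2].round(3),W[r,320,:2].round(4),im[r,320])
# slot extents on cover plane
for c in ((127,320),(165,320),(146,315.7),(146,325.3)): print(c,ray(p,*c,.0629).round(4))
for r in range(226,254,4): print(r,W[r,318].round(4))
```

```text
122 [0.064 0.063 0.063 0.064 0.063] [ 0.4748 -0.1835] [93 90 87]
123 [0.063 0.062 0.064 0.063 0.062] [ 0.4749 -0.1845] [90 92 86]
124 [0.062 0.062 0.062 0.062 0.062] [ 0.475  -0.1851] [87 86 83]
125 [0.063 0.062 0.062 0.061 0.061] [ 0.4751 -0.186 ] [84 83 80]
126 [0.059 0.06  0.06  0.061 0.061] [ 0.4752 -0.1868] [90 88 84]
127 [0.046 0.045 0.047 0.044 0.047] [ 0.4753 -0.1869] [98 97 96]
128 [0.047 0.046 0.045 0.046 0.046] [ 0.4754 -0.1877] [110 108 108]
129 [0.046 0.047 0.046 0.046 0.045] [ 0.4755 -0.1887] [112 111 113]
130 [0.047 0.047 0.046 0.046 0.046] [ 0.4756 -0.1897] [114 112 113]
131 [0.045 0.046 0.046 0.045 0.046] [ 0.4757 -0.1905] [116 114 115]
132 [0.046 0.403 0.045 0.047 0.045] [ 0.4758 -0.1914] [115 112 114]
133 [0.047 0.045 0.044 0.046 0.046] [ 0.4759 -0.1923] [114 113 112]
134 [0.047 0.046 0.045 0.047 0.045] [ 0.476  -0.1933] [113 113 113]
135 [0.047 0.046 0.045 0.046 0.046] [ 0.4761 -0.1942] [112 111 111]
136 [0.045 0.046 0.045 0.046 0.047] [ 0.4762 -0.1951] [112 112 113]
137 [0.046 0.046 0.047 0.046 0.045] [ 0.4762 -0.1961] [115 116 115]
138 [0.046 0.045 0.046 0.046 0
[... 1789 characters left out ...]
1] [98 97 96]
165 [0.061 0.061 0.061 0.063 0.062] [ 0.4787 -0.2219] [88 87 82]
166 [0.062 0.061 0.063 0.063 0.062] [ 0.4788 -0.2227] [84 83 78]
167 [0.064 0.063 0.063 0.063 0.064] [ 0.4789 -0.2237] [87 84 83]
168 [0.063 0.064 0.064 0.062 0.062] [ 0.479  -0.2246] [93 93 87]
169 [0.064 0.063 0.062 0.062 0.062] [ 0.4791 -0.2256] [98 94 91]
(127, 320) [ 0.4752 -0.1878  0.0629]
(165, 320) [ 0.4787 -0.2218  0.0629]
(146, 315.7) [ 0.473  -0.205   0.0629]
(146, 325.3) [ 0.4819 -0.2041  0.0629]
226 [ 0.4843 -0.2938  0.0013]
230 [ 0.4848 -0.2986  0.0012]
234 [ 0.4812 -0.2694  0.143 ]
238 [ 0.4812 -0.2698  0.1538]
242 [ 0.4811 -0.2698  0.1652]
246 [ 0.4811 -0.2698  0.1757]
250 [ 0.481  -0.2699  0.185 ]
```

Depth settles it: the cover is at about 0.062, the plate at 0.045 and the tab top at 0.030. The window spans y = -0.2065 to -0.2185, about 8 mm towards the ports from the slot centre. I'll hover the tip over it.

>>> {"api": "jog_arm", "payload": {"rows": [[1, 0.001, -0.02, 0, 0, 0, 0], [1, 0.001, -0.02, 0, 0, 0, 0], [1, 0.001, -0.0195, 0, 0, 0, 0], [1, 0, 0, 0.01, 0, 0, 0], [1, 0, 0, 0.015, 0, 0, 0], [1, 0, 0, 0.015, 0, 0, 0], [1, 0, 0, 0.01, 0, 0, 0], [1, 0, 0, 0, 0, 0, 0], [1, 0, 0, 0, 0, 0, 0]]}}

```text
time_s: 8.42
tool_pos: [0.4793, -0.2167, 0.3712]
tool_rot: [-179.9, 0.1, 5.4]
force: [0.3, -0.3, -0.4]
grip_width: 0.0249
```

Run:
```python
from h import *
o=status.get_obs(); print(o['time_s'],o['tool_pos'],o['tool_rot'],o['force'])
n='wrist';p=cams.camera_params(n); im,d=cams.read_camera(n); save('wrist4',im); np.save('wrist4.npy',d);np.save('wrist4p.npy',p,allow_pickle=True)
rr,cc=np.mgrid[:480,:640]; W=world(p,rr,cc,d)
for X in ([.4775,-.2045,.0629],[.4783,-.2125,.0629],[.4783,-.2125,.03]): print(pix(p,np.array(X)))
for r in range(190,252,3): print(r,[c for c in range(300,340) if .072<W[r,c,2]<.17][::1][:1],[c for c in range(300,340) if .072<W[r,c,2]<.17][-1:],W[r,318].round(4))
s=im[190:270,285:355][...,::-1]; cv2.imwrite('pics/s4.png',cv2.resize(s,(525,600),interpolation=0))
```

```text
8.4167 [ 0.47930459 -0.21671308  0.37118652] [-1.79949066e+02  5.56175510e-02  5.42580416e+00] [ 0.25194768 -0.32095642 -0.35364618]
[217.85873241 318.27919173]
[227.31116697 318.30658346]
[219.7245837  318.15487201]
190 [] [] [ 0.475  -0.1816  0.0627]
193 [] [] [ 0.4753 -0.1841  0.0622]
196 [] [] [ 0.4755 -0.1867  0.0611]
199 [] [] [ 0.476  -0.1913  0.0451]
202 [] [] [ 0.4763 -0.1938  0.0459]
205 [] [] [ 0.4765 -0.1964  0.0457]
208 [] [] [ 0.4768 -0.199   0.0464]
211 [] [] [ 0.4771 -0.2018  0.0453]
214 [] [] [ 0.4773 -0.2041  0.0472]
217 [] [] [ 0.4779 -0.2097  0.0312]
220 [] [] [ 0.4782 -0.2125  0.0313]
223 [] [] [ 0.4784 -0.2151  0.0322]
226 [] [] [ 0.4787 -0.2181  0.0314]
229 [] [] [ 0.4787 -0.2183  0.0436]
232 [315] [321] [ 0.4778 -0.211   0.0867]
235 [315] [321] [ 0.4778 -0.2111  0.0963]
238 [315] [321] [ 0.4778 -0.2115  0.1037]
241 [315] [321] [ 0.4778 -0.2118  0.1115]
244 [315] [321] [ 0.4778 -0.212   0.1188]
247 [314] [321] [ 0.4778 -0.2121  0.126 ]
250 [314] [321] [ 0.4778 -0.2124  0.1324]
```

View pics/s4.png

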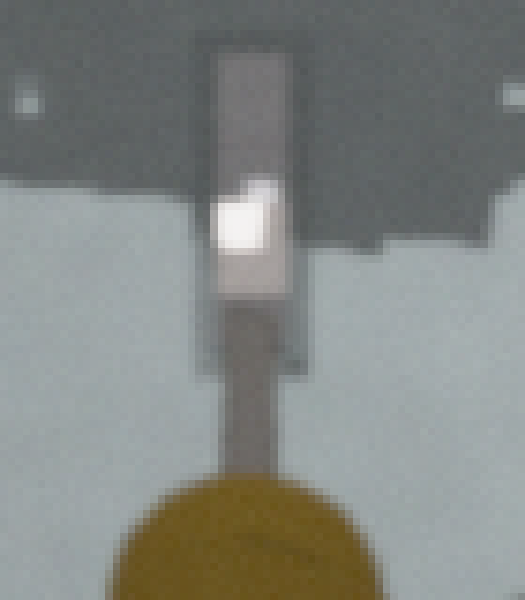

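Blade and slot line up to within 0.5 mm (blade col 318.3, slot 318.6). I'll lower gently.

>>> {"api": "jog_arm", "payload": {"rows": [[1, 0.0004, -0.0007, 0, 0, 0, 0], [1, 0, 0, 0.004, 0, 0, 0], [1, 0, 0, 0.004, 0, 0, 0], [1, 0, 0, 0.004, 0, 0, 0], [1, 0, 0, 0.003, 0, 0, 0], [1, 0, 0, 0.003, 0, 0, 0], [1, 0, 0, 0.003, 0, 0, 0], [1, 0, 0, 0, 0, 0, 0], [1, 0, 0, 0, 0, 0, 0]]}}

```text
time_s: 9.22
tool_pos: [0.4797, -0.2152, 0.3505]
tool_rot: [-180.0, 0.0, 5.5]
force: [-0.4, -0.2, -0.8]
grip_width: 0.0248
```

>>> {"api": "jog_arm", "payload": {"rows": [[1, 0, 0, 0.001, 0, 0, 0], [1, 0, 0, 0.001, 0, 0, 0], [1, 0, 0, 0.001, 0, 0, 0], [1, 0, 0, 0.001, 0, 0, 0], [1, 0, 0, 0.001, 0, 0, 0], [1, 0, 0, 0, 0, 0, 0], [1, 0, 0, 0, 0, 0, 0]]}}

```text
time_s: 9.8
tool_pos: [0.4797, -0.2152, 0.3457]
tool_rot: [180.0, 0.0, 5.5]
force: [0.5, 0.4, -1.2]
grip_width: 0.0248
```

>>> {"api": "jog_arm", "payload": {"rows": [[1, 0, 0, 0.001, 0, 0, 0], [1, 0, 0, 0.001, 0, 0, 0], [1, 0, 0, 0, 0, 0, 0], [1, 0, 0, 0, 0, 0, 0]]}}

```text
time_s: 10.13
tool_pos: [0.4797, -0.2152, 0.3437]
tool_rot: [180.0, 0.0, 5.5]
force: [-0.2, -0.1, -1.2]
grip_width: 0.025
```

>>> {"api": "jog_arm", "payload": {"rows": [[1, 0, 0, 0.001, 0, 0, 0], [1, 0, 0, 0.001, 0, 0, 0], [1, 0, 0, 0, 0, 0, 0], [1, 0, 0, 0, 0, 0, 0]]}}

```text
time_s: 10.47
tool_pos: [0.4797, -0.2152, 0.3416]
tool_rot: [-180.0, 0.0, 5.5]
force: [0.3, 0.0, -1.6]
grip_width: 0.0253
```

>>> {"api": "jog_arm", "payload": {"rows": [[1, 0, 0, 0.001, 0, 0, 0], [1, 0, 0, 0.001, 0, 0, 0], [1, 0, 0, 0, 0, 0, 0], [1, 0, 0, 0, 0, 0, 0]]}}

```text
time_s: 10.8
tool_pos: [0.4797, -0.2152, 0.3396]
tool_rot: [-180.0, 0.0, 5.5]
force: [0.5, -0.4, -0.3]
grip_width: 0.0253
```

>>> {"api": "jog_arm", "payload": {"rows": [[1, 0, 0, 0.001, 0, 0, 0], [1, 0, 0, 0.001, 0, 0, 0], [1, 0, 0, 0, 0, 0, 0], [1, 0, 0, 0, 0, 0, 0]]}}

```text
time_s: 11.13
tool_pos: [0.4797, -0.2152, 0.3376]
tool_rot: [-180.0, 0.0, 5.5]
force: [-0.6, -0.2, -1.0]
grip_width: 0.0248
```

>>> {"api": "jog_arm", "payload": {"rows": [[1, 0, 0, 0.001, 0, 0, 0], [1, 0, 0, 0.001, 0, 0, 0], [1, 0, 0, 0.001, 0, 0, 0], [1, 0, 0, 0, 0, 0, 0], [1, 0, 0, 0, 0, 0, 0]]}}

```text
time_s: 11.55
tool_pos: [0.4797, -0.2152, 0.3346]
tool_rot: [-180.0, 0.0, 5.5]
force: [-1.1, 0.1, -1.8]
grip_width: 0.0246
```

>>> {"api": "jog_arm", "payload": {"rows": [[1, 0, 0, 0.001, 0, 0, 0], [1, 0, 0, 0.001, 0, 0, 0], [1, 0, 0, 0.001, 0, 0, 0], [1, 0, 0, 0, 0, 0, 0], [1, 0, 0, 0, 0, 0, 0]]}}

```text
time_s: 11.97
tool_pos: [0.4797, -0.2152, 0.3316]
tool_rot: [-180.0, 0.0, 5.5]
force: [-0.2, 0.3, 0.0]
grip_width: 0.0248
```

The blade is through the window. Now approaching the tab.

>>> {"api": "jog_arm", "payload": {"rows": [[1, 0, 0, 0.001, 0, 0, 0], [1, 0, 0, 0.001, 0, 0, 0], [1, 0, 0, 0.001, 0, 0, 0], [1, 0, 0, 0, 0, 0, 0], [1, 0, 0, 0, 0, 0, 0]]}}

```text
time_s: 12.38
tool_pos: [0.4797, -0.2152, 0.3287]
tool_rot: [-180.0, 0.0, 5.5]
force: [0.8, 0.7, -0.3]
grip_width: 0.0248
```

>>> {"api": "jog_arm", "payload": {"rows": [[1, 0, 0, 0.001, 0, 0, 0], [1, 0, 0, 0.001, 0, 0, 0], [1, 0, 0, 0, 0, 0, 0], [1, 0, 0, 0, 0, 0, 0]]}}

```text
time_s: 12.72
tool_pos: [0.4799, -0.2153, 0.3274]
tool_rot: [180.0, -0.0, 5.5]
force: [-0.6, 1.1, 4.3]
grip_width: 0.025
```

>>> {"api": "jog_arm", "payload": {"rows": [[1, 0, 0, 0.001, 0, 0, 0], [1, 0, 0, 0.001, 0, 0, 0], [1, 0, 0, 0, 0, 0, 0], [1, 0, 0, 0, 0, 0, 0]]}}

```text
time_s: 13.05
tool_pos: [0.4799, -0.2153, 0.3253]
tool_rot: [180.0, -0.0, 5.5]
force: [-1.4, 0.6, 4.8]
grip_width: 0.0249
```

>>> {"api": "jog_arm", "payload": {"rows": [[1, 0, 0, 0.001, 0, 0, 0], [1, 0, 0, 0, 0, 0, 0], [1, 0, 0, 0, 0, 0, 0]]}}

```text
time_s: 13.3
tool_pos: [0.4799, -0.2153, 0.3239]
tool_rot: [180.0, -0.0, 5.5]
force: [0.4, 0.6, 3.9]
grip_width: 0.0247
```

>>> {"api": "jog_arm", "payload": {"rows": [[1, 0, 0, 0.0007, 0, 0, 0], [1, 0, 0, 0, 0, 0, 0], [1, 0, 0, 0, 0, 0, 0]]}}

```text
time_s: 13.55
tool_pos: [0.4799, -0.2153, 0.3232]
tool_rot: [180.0, -0.0, 5.5]
force: [0.6, -0.7, 3.5]
grip_width: 0.0255
```

```bash
cat > dr.py <<'E'
from h import *
o=status.get_obs(); print(o['time_s'],o['tool_pos'],o['force'])
p=cams.camera_params('top'); im,d=cams.read_camera('top'); save('topd',im)
rr,cc=np.mgrid[:480,:640]
for dd in (np.load('top0.npy'),d):
    W=world(p,rr,cc,dd); u=W[...,:2]-[.4777,-.2045]; ex=np.array([.098,-.995]); ey=np.array([.995,.098])
    x=u@ex; y=u@ey; m=(W[...,2]>.02)&(W[...,2]<.06)&(x<-.04)&(x>-.12)&(abs(y)<.04)
    print('front x min',np.percentile(x[m],2).round(4),m.sum())
E
python3 dr.py
```

```text
13.55 [ 0.47993591 -0.21525048  0.32315059] [ 0.5915862  -0.7275547   3.53745427]
front x min -0.0694 189
front x min -0.0849 80
```

The force dropped and the drawer front has moved. Retracting.

>>> {"api": "jog_arm", "payload": {"rows": [[1, 0, 0, -0.004, 0, 0, 0], [1, 0, 0, -0.006, 0, 0, 0], [1, 0, 0, -0.008, 0, 0, 0], [1, 0, 0, -0.01, 0, 0, 0], [1, 0, 0, -0.012, 0, 0, 0], [1, 0, 0, -0.012, 0, 0, 0], [1, 0, 0, -0.012, 0, 0, 0], [1, 0, 0, -0.012, 0, 0, 0], [1, 0, 0, -0.012, 0, 0, 0], [1, 0, 0, -0.012, 0, 0, 0], [1, 0, 0, 0, 0, 0, 0], [1, 0, 0, 0, 0, 0, 0]]}}

```text
time_s: 14.6
tool_pos: [0.4799, -0.2152, 0.4239]
tool_rot: [179.9, -0.1, 5.5]
force: [-1.0, -0.2, -1.1]
grip_width: 0.0247
```

```bash
python3 dr.py
python3 - <<'E'
import cv2
from h import *
im=cams.read_camera('scene')[0]; save('scened',im)
a=cv2.imread('pics/topd.png')[180:300,150:290];b=im[180:300,190:330][...,::-1]
cv2.imwrite('pics/d5.png',cv2.resize(np.hstack([a,b]),None,fx=2.8,fy=2.8))
E
```

```text
14.6 [ 0.47992979 -0.21522116  0.42385959] [-0.95900864 -0.17776745 -1.13992223]
front x min -0.0694 189
front x min -0.0904 259
```

View pics/d5.png

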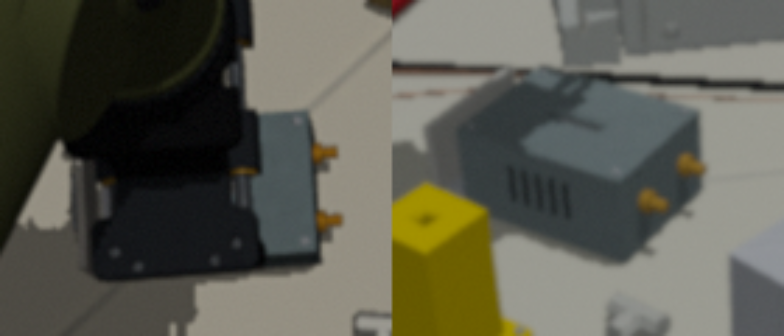

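The drawer now stands out at the left of the box, about 21 mm from the depth reading, so it is open. Returning to the stand.

>>> {"api": "jog_arm", "payload": {"rows": [[1, 0.003, 0.025, 0, 0, 0, 0], [1, 0.003, 0.025, 0, 0, 0, 0], [1, 0.003, 0.025, 0, 0, 0, 0], [1, 0.003, 0.025, 0, 0, 0, 0], [1, 0.003, 0.025, 0, 0, 0, 0], [1, 0.003, 0.025, 0, 0, 0, 0], [1, 0.0022, 0.0246, 0, 0, 0, 0], [1, 0, 0, 0.01, 0, 0, 0], [1, 0, 0, 0.01, 0, 0, 0], [1, 0, 0, 0.004, 0, 0, 0], [1, 0, 0, 0, 0, 0, 0], [1, 0, 0, 0, 0, 0, 0]]}}

```text
time_s: 15.7
tool_pos: [0.5167, -0.3857, 0.3986]
tool_rot: [-179.9, 0.0, 5.6]
force: [0.3, 0.2, -1.0]
grip_width: 0.0249
```

Run:
```python
from h import *
o=status.get_obs(); print(o['time_s'],o['tool_pos'],o['tool_rot'],o['force'])
ims=[]
for n in ['scene','wrist']:
    p=cams.camera_params(n); im,d=cams.read_camera(n); save(n+'6',im); np.save(n+'6.npy',d);np.save(n+'6p.npy',p,allow_pickle=True)
    t=o['tool_pos']+[-.0013,.003,-.297]; q=pix(p,t).round().astype(int); print(n,q,pix(p,np.array([.5157,-.384,.09])))
    a=q-[30,30]; print('origin',a); ims.append(cv2.resize(im[a[0]:a[0]+60,a[1]:a[1]+40][...,::-1],(400,600),interpolation=0))
    rr,cc=np.mgrid[:480,:640]; W=world(p,rr,cc,d)
    if n=='wrist':
        for r in range(226,256,3):
            c=[c for c in range(295,345) if .093<W[r,c,2]<.18]; print(r,c[:1],c[-1:],np.median(W[r,c],0).round(4) if c else '')
    else:
        for r in range(175,235,6):
            c=[c for c in range(340,385) if np.hypot(*(W[r,c,:2]-[.515,-.385]))<.012 and W[r,c,2]>.095]; print(r,c,np.median(W[r,c],0).round(4) if c else '')
cv2.imwrite('pics/s6.png',np.hstack(ims))
```

```text
15.7 [ 0.51673799 -0.38572651  0.39859586] [-1.79942592e+02  4.37057385e-02  5.58814757e+00] [ 0.32173153  0.23549974 -0.97862458]
scene [223 357] [229.01021185 357.33364887]
origin [193 327]
175 [354, 355, 356, 357, 358, 359, 360, 361, 362, 363, 364, 365, 366] [ 0.5077 -0.39    0.1899]
181 [358, 359, 360, 361] [ 0.5145 -0.3859  0.1759]
187 [358, 359, 360] [ 0.5139 -0.3854  0.1665]
193 [358, 359, 360] [ 0.5148 -0.3854  0.1555]
199 [357, 358, 359, 360] [ 0.5151 -0.3847  0.1448]
205 [357, 358, 359, 360] [ 0.5155 -0.3852  0.1341]
211 [357, 358, 359] [ 0.514  -0.3852  0.124 ]
217 [357, 358, 359] [ 0.5149 -0.3851  0.1131]
223 [357, 358] [ 0.515  -0.3843  0.1017]
229 [] 
wrist [231 317] [229.27275343 317.47535453]
origin [201 287]
226 [] [] 
229 [] [] 
232 [315] [321] [ 0.5157 -0.3812  0.1127]
235 [315] [321] [ 0.5157 -0.3813  0.1215]
238 [315] [321] [ 0.5157 -0.3814  0.1304]
241 [315] [321] [ 0.5156 -0.3816  0.1387]
244 [315] [321] [ 0.5156 -0.3819  0.1456]
247 [314] [321] [ 0.5153 -0.382   0.1526]
250 [314] [321] [ 0.5153 -0.382   0.1602]
253 [] []
```

View pics/s6.png

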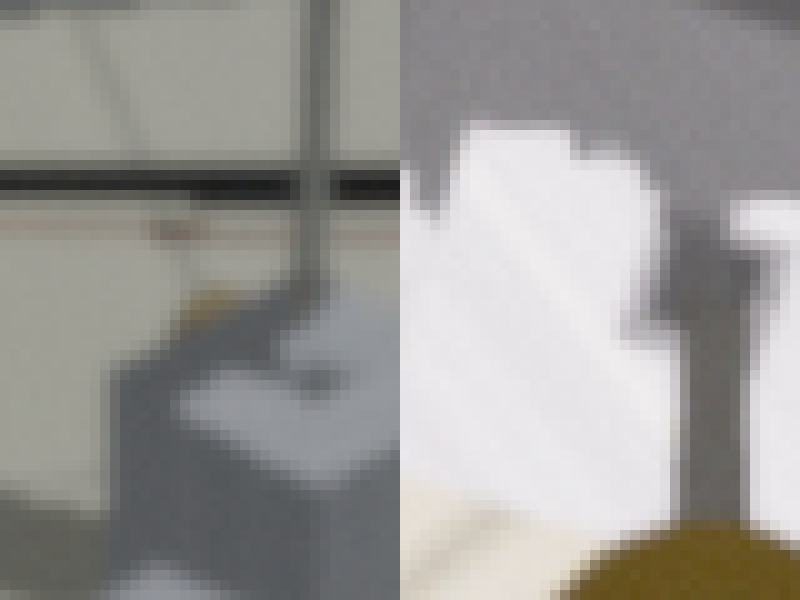

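Wrist view: blade (col 318) and hole (317.8, 229.5) coincide. Scene view: tip column 358.5 against hole 358.7. I'll lower into the hole.

>>> {"api": "jog_arm", "payload": {"rows": [[1, 0, 0, 0.004, 0, 0, 0], [1, 0, 0, 0.004, 0, 0, 0], [1, 0, 0, 0.003, 0, 0, 0], [1, 0, 0, 0.003, 0, 0, 0], [1, 0, 0, 0.003, 0, 0, 0], [1, 0, 0, 0.003, 0, 0, 0], [1, 0, 0, 0, 0, 0, 0], [1, 0, 0, 0, 0, 0, 0]]}}

```text
time_s: 16.47
tool_pos: [0.5165, -0.3871, 0.3787]
tool_rot: [-180.0, 0.0, 5.5]
force: [-0.4, 0.4, -0.8]
grip_width: 0.0247
```

>>> {"api": "jog_arm", "payload": {"rows": [[1, 0, 0, 0.004, 0, 0, 0], [1, 0, 0, 0.004, 0, 0, 0], [1, 0, 0, 0.004, 0, 0, 0], [1, 0, 0, 0.004, 0, 0, 0], [1, 0, 0, 0.004, 0, 0, 0], [1, 0, 0, 0, 0, 0, 0], [1, 0, 0, 0, 0, 0, 0]]}}

```text
time_s: 17.05
tool_pos: [0.5164, -0.3871, 0.3586]
tool_rot: [-180.0, 0.0, 5.5]
force: [0.5, 0.7, -1.2]
grip_width: 0.0246
```

>>> {"api": "jog_arm", "payload": {"rows": [[1, 0, -0.0008, 0.004, 0, 0, 0], [1, 0, 0, 0.004, 0, 0, 0], [1, 0, 0, 0.004, 0, 0, 0], [1, 0, 0, 0.004, 0, 0, 0], [1, 0, 0, 0.004, 0, 0, 0], [1, 0, 0, 0, 0, 0, 0], [1, 0, 0, 0, 0, 0, 0]]}}

```text
time_s: 17.63
tool_pos: [0.5163, -0.3863, 0.3386]
tool_rot: [-180.0, 0.0, 5.5]
force: [0.6, -0.4, -0.7]
grip_width: 0.0247
```

>>> {"api": "jog_arm", "payload": {"rows": [[1, 0, 0, 0.004, 0, 0, 0], [1, 0, 0, 0.004, 0, 0, 0], [1, 0, 0, 0.004, 0, 0, 0], [1, 0, 0, 0.004, 0, 0, 0], [1, 0, 0, 0.004, 0, 0, 0], [1, 0, 0, 0, 0, 0, 0], [1, 0, 0, 0, 0, 0, 0]]}}

```text
time_s: 18.22
tool_pos: [0.5164, -0.3863, 0.3186]
tool_rot: [-180.0, 0.0, 5.5]
force: [0.9, -0.8, -1.6]
grip_width: 0.0244
```

>>> {"api": "jog_arm", "payload": {"rows": [[1, 0, 0, 0.003, 0, 0, 0], [1, 0, 0, 0.003, 0, 0, 0], [1, 0, 0, 0.003, 0, 0, 0], [1, 0, 0, 0.002, 0, 0, 0], [1, 0, 0, 0, 0, 0, 0], [1, 0, 0, 0, 0, 0, 0]]}}

```text
time_s: 18.72
tool_pos: [0.5164, -0.3863, 0.3078]
tool_rot: [-180.0, 0.0, 5.5]
force: [-0.0, -1.2, -0.4]
grip_width: 0.0248
```

Tip is at about 0.011. Lowering until the handle seats near TCP z = 0.302.

>>> {"api": "jog_arm", "payload": {"rows": [[1, 0, 0, 0.0015, 0, 0, 0], [1, 0, 0, 0.0015, 0, 0, 0], [1, 0, 0, 0.0015, 0, 0, 0], [1, 0, 0, 0, 0, 0, 0], [1, 0, 0, 0, 0, 0, 0]]}}

```text
time_s: 19.13
tool_pos: [0.5165, -0.3863, 0.3034]
tool_rot: [-180.0, 0.0, 5.5]
force: [0.3, 0.7, -0.7]
grip_width: 0.0247
```

>>> {"api": "jog_arm", "payload": {"rows": [[1, 0, 0, 0.0007, 0, 0, 0], [1, 0, 0, 0.0007, 0, 0, 0], [1, 0, 0, 0, 0, 0, 0], [1, 0, 0, 0, 0, 0, 0]]}}

```text
time_s: 19.47
tool_pos: [0.5165, -0.3863, 0.3022]
tool_rot: [180.0, 0.0, 5.5]
force: [0.1, -0.2, -0.6]
grip_width: 0.025
```

>>> {"api": "jog_arm", "payload": {"rows": [[1, 0, 0, 0.0006, 0, 0, 0], [1, 0, 0, 0, 0, 0, 0], [0.85, 0, 0, 0, 0, 0, 0], [0.6, 0, 0, 0, 0, 0, 0], [0, 0, 0, 0, 0, 0, 0], [0, 0, 0, 0, 0, 0, 0], [0, 0, 0, 0, 0, 0, 0], [0, 0, 0, 0, 0, 0, 0], [0, 0, 0, 0, 0, 0, 0], [0, 0, 0, 0, 0, 0, 0], [0, 0, 0, 0, 0, 0, 0], [0, 0, 0, 0, 0, 0, 0]]}}

```text
time_s: 20.47
tool_pos: [0.5165, -0.3863, 0.3016]
tool_rot: [180.0, 0.0, 5.5]
force: [0.6, 0.9, -1.2]
grip_width: 0.0769
```

>>> {"api": "jog_arm", "payload": {"rows": [[0, 0, 0, -0.01, 0, 0, 0], [0, 0, 0, -0.02, 0, 0, 0], [0, 0, 0, -0.02, 0, 0, 0], [0, 0, 0, -0.02, 0, 0, 0], [0, 0, 0, -0.02, 0, 0, 0], [0, 0, 0, -0.02, 0, 0, 0], [0, 0, 0.02, 0, 0, 0, 0], [0, 0, 0.02, 0, 0, 0, 0], [0, 0, 0.02, 0, 0, 0, 0], [0, 0, 0, 0, 0, 0, 0], [0, 0, 0, 0, 0, 0, 0]]}}

```text
time_s: 21.38
tool_pos: [0.5217, -0.4472, 0.4117]
tool_rot: [-180.0, 0.0, 5.4]
force: [-0.6, 0.2, 0.9]
grip_width: 0.0872
```

```bash
python3 - <<'E'
from h import *
o=status.get_obs(); print(o['time_s'],o['tool_pos'],o['force'],o['grip_width'])
p=cams.camera_params('wrist'); im,d=cams.read_camera('wrist'); save('wrist7',im); rr,cc=np.mgrid[:480,:640]; W=world(p,rr,cc,d)
m=(np.hypot(W[...,0]-.515,W[...,1]+.386)<.03)&(W[...,2]>.095)&(W[...,2]<.2); Z=W[m]; print('handle z',Z[:,2].min(),np.percentile(Z[:,2],[1,99]),'top c',Z[Z[:,2]>.172].mean(0))
i2=cams.read_camera('scene')[0]; save('scene7',i2)
cv2.imwrite('pics/f7.png',np.hstack([cv2.resize(im,(400,300)),cv2.resize(i2,(400,300))])[...,::-1])
E
python3 dr.py
```

```text
21.3833 [ 0.52166102 -0.44718111  0.4117366 ] [-0.55750131  0.16719971  0.91256449] 0.0871837750058428
handle z 0.139233972935269 [0.16809611 0.17577068] top c [ 0.51240052 -0.38714703  0.17418756]
21.4833 [ 0.52255115 -0.44508087  0.41194667] [ 0.02596632  0.37233582 -0.86985818]
front x min -0.0694 189
front x min -0.09 379
```

View pics/f7.png

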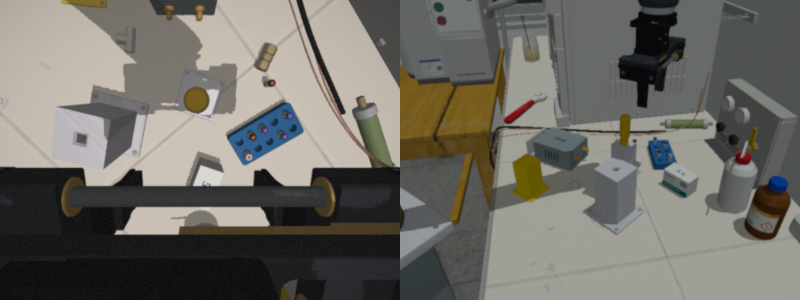

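The screwdriver stands upright and seated in the small stand, with its handle top at about 0.175 (nominal 0.176). The drawer is still out, and the bystanders look unmoved.

```bash
python3 -c "
from cell import env; print(env.sign_off())"
```

```text
the job is handed in; nothing more can be done
None
```

The drawer is open and the screwdriver is back upright in the small aluminium stand. I handed the job in at about 21.5 s.

- **Window:** the wrist camera's depth picture showed the guard window about 8 mm from the slot's centre towards the ports. The blade went straight through it with no contact felt; readings stayed within the noise, below 2 N.
- **Latch:** the tab met the blade at about 31 mm below the cover. The highest force I read was 4.8 N, and it fell as the latch let go after about 4 to 5 mm of press. Forces are only reported at the end of each move, so brief peaks in between were not seen.
- **Last checks:** the drawer front measured about 21 mm out, both right after the pop and at the end (22 mm is fully open). The handle top stood at about 0.175 m against a nominal 0.176, so the blade is fully down its hole. The gripper was open and clear, and the other things looked unmoved in the final pictures; I did not measure them.
- **Disagreements:** the cameras disagreed by 1 to 2 mm on positions, and on a blade lean of about 1 degree in the grip. I aligned with the wrist camera. My last picture before lowering was taken while the arm was still settling by about 1.4 mm. I corrected for that on the way down, and felt no contact in the hole.

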